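# Seat the filter lid and start its closure bolt

### The arm

A 6-joint arm with a two-finger parallel gripper is mounted at the origin on the work surface. World frame = base frame: x ahead of the robot, y to its left, z up, the work surface at z = 0. Lengths are in m, angles in rad, forces in N, time in s.
With the tool pointing down it reaches from about 0.25 to 0.775 m from the base axis. Payload 8.9 kg.
Tool frame: the origin (TCP) lies at the very end of the fingers, on their centre line; the grasp point (between the pads) lies 19 mm behind it (tcp_to_grasp is the distance from the TCP to the grasp point, in m); z points along the fingers, y is the line along which they close (so a half turn about z gives the same grasp; the last joint's range is limited). The gripper opens to 85 mm and grips with 20 to 120 N. Pads are 22 mm wide; open, the fingers measure 114 mm over their backs; the gripper's body (76 mm by 85 mm) begins 54 mm behind the grasp point. The pads swing forward as they close: fully open they stand 13 mm farther back than shut.
Start: joints at [1.166, 0.291, -0.153, 1.127, 0, 1.431], TCP at [0.138, 0.507, 0.231] pointing down, gripper open.
Joint ranges: [-2.52, 2.52], [-0.91, 1.74], [-1.3, 1.37], [-1.96, 2.02], [-1.52, 1.47], [-3.14, 3.14]. Speed limits (rad/s): [2.22, 2.22, 2.79, 3.14, 3.14, 3.14].

### API

Orientations are given as a rotation vector (axis times angle).
In Python, from cell import goto, movel, move_j, grip, dwell, solve_ik, sense, camera, Unreachable, close_job, tcp_to_grasp gives the robot as it stands. Calls block until the motion is done:
- goto(position, orientation): joint-space move of the TCP to a pose.
- movel(position, attitude=None, speed=0.15, threshold=None): straight line of the TCP; attitude=None keeps the orientation; speed is the mean speed in m/s. With threshold (N) it stops when the force on the tool has changed by that much, and returns True; else False.
- move_j(angles): joint-space move.
- grip(opening, newtons=None): finger opening in m; newtons is the grip in N (None keeps the last); returns when the fingers have stopped.
- dwell(seconds).
- solve_ik(position, orientation): joint angles nearest the present ones, or None.
- sense(): the state.
- camera(name): name is "scene" or "top" or "wrist"; returns a dict with "frame" (420x560x3 uint8, red, green, blue), "intrinsics" (3x3 intrinsics, pixels), "D" ([k1, k2, p1, p2, k3] as OpenCV has them; the pictures are not rectified), "R" (3x3) and "t" (3): a world point X has camera coordinates R X + t. Camera axes: x right, y down, z forward; pixel columns grow to the right and rows downward; lengths in m; the calibration is good to about 2 mm. A picture is of the moment at which its call begins. There is no depth.
A pose or a line that the arm cannot do raises Unreachable and nothing moves.
- close_job(): hands the job in; it is judged then, once.
The state is a dict: "time_s": time; "qpos": joint angles; "dq": joint speeds; "effort": joint torques, N m; "ee_pos": TCP position; "tcp_rot": TCP orientation; "wrist_force": force on the tool from outside, world axes, zero at the start; "wrist_torque": the same for the moment, N m; "grip_width": finger opening in m; "gripper_force": force on a finger pad.
Only numpy, scipy, OpenCV 4.12 (cv2) and the standard library are available. Lean on these libraries where they do the work, as an engineer would, in place of code of your own. Each camera call takes 0.05 s, during which the arm holds its last target. There are 200 camera calls.

### The job

On the grey off-gas filter housing, first press the aluminium lid down until it is fully home. Then start the big hex-headed closure bolt: turn it backward (anticlockwise from above) until you notice it drop into its thread, then turn it forward (clockwise) one full turn, give or take a quarter. Finish still holding the bolt head in the gripper, with the lid still home, and leave the tools and containers nearby where they are.

Things in the scene. Friction and masses are not known exactly. Their poses are not given: they have to be found in the camera images.
- housing: Grey steel filter housing, 106 x 156 mm and 80 mm tall, fixed to the bench (foot flange 124 x 180 mm). Origin: centre of its underside; z up, its long side along its y. The bolt's axis is the vertical line through this origin.
- lid (a joint): How far the lid has been pushed down, m. 0: 10 mm proud of the housing (a red gasket shows); 0.010: fully home, on its stop. Starts between 0 and 0.004. It slides straight down wherever it is pressed, against about 12 N of friction (plus 60 N per m/s), and stays where it is left.
- pad_left (a point): Pressing spot: centre of the yellow disc (28 mm across) on the lid's top face, 60 mm from the bolt's axis on the housing's +y side; moves with the lid. The lid is a bright aluminium plate 110 x 160 x 12 mm with a 46 mm hole for the bolt; its top is 102 mm above the bench at lid = 0, 92 mm when home.
- pad_right (a point): The like yellow pressing spot on the housing's -y side of the bolt. Either will do.
- bolt: Steel closure bolt, 0.42 kg, upright, guided so that it can only turn and go up or down. Hex head 40 mm across flats (46 mm over corners), 36 mm tall, blue dot on top; 30 mm shank, 37 mm over its thread (right-handed, 8 mm lead). Origin: on the axis at the underside of the head, 130 mm above the bench at bolt_in = 0; z up; x points square out of a flat (flats every 60 degrees).
- bolt_turn (a joint): Angle turned by the bolt, rad, positive forward (clockwise from above), unlimited, starts between -0.2 and 0.2. At first its thread end rests on top of the first land of the thread: turned forward it soon jams (crossed); turned backward by 0.5 to 1.7 rad (differs each time) it passes the end of the land and drops. Going a little past that place does no harm.
- bolt_in (a joint): How far the bolt has sunk, m, positive down. At the start 0.0005 to 0.0025; rises to about 0 as it is turned backward, falls to about 0.008 at the thread drop, then sinks 0.008 per turn forward: one turn past the drop reads about 0.016. It can be pulled up to -0.004 at most (retaining ring) and bottoms at 0.0215.
- screwdriver: Bystander: screwdriver with a teal handle, about 200 mm long, lying on the bench.
- wrench: Bystander: steel open-ended wrench lying on the bench.
- crucible: Bystander: white ceramic crucible, 56 mm across, 45 mm tall, standing on the far side of the housing.
- jar: Bystander: glass jar with a black cap, 52 mm across, 75 mm tall, standing on the bench.
- bolt_top (a point): Centre of the head's top face, 36 mm above the bolt's origin. The bolt turns easily (under 0.1 N m): jaws that only loosely straddle the head (about 45 mm apart) turn it and leave it free to sink by its own weight; squeezed tight it cannot sink unless the hand goes down with it.
Mind the look-alikes: they are no part of the job. Of the things that look like the housing, the smallest one is meant.

How it is judged:
By the outcome, as a careful person would: the job done as asked, in the order asked, and still so for the second after the job is handed in, while the arm keeps its last pose, push and grip.
It also fails if it takes over 72 s, if anything falls off the work surface, if the arm or the gripper's body presses on something with over 40 N, if the wrist force passes 120 N, or if a joint passes its speed limit or range.

## Working session

There is one attempt and no reset: what is moved stays moved. The work goes in short steps, each a Python script; the robot and the scene stay as the last script left them, time stands still between calls to the robot, and variables do not carry over. Pictures are saved under pics/ and viewed, at most 10 in all, crops included, and the job is handed in when it is done.

```bash
ls; mkdir -p pics
python3 - <<'E'
from cell import *
import cv2,numpy as np
a=[]
for n in("scene","top"):
    c=camera(n); np.savez('pics/%s0.npz'%n,**c); cv2.imwrite('pics/%s0.png'%n,c["frame"][:,:,::-1]); print(n,c["R"],c["t"],c["intrinsics"],c["D"])
s=sense(); print(s["time_s"],s["ee_pos"],s["tcp_rot"],s["wrist_force"],s["grip_width"])
E
```

```text
pics
scene [[-0.15413028  0.98790194 -0.01713524]
 [ 0.78076054  0.11114765 -0.61486517]
 [-0.60552196 -0.10814786 -0.78844607]] [ 0.20778789 -0.32644346  1.6456768 ] [[475.25007975   0.         290.27255463]
 [  0.         475.25007975 206.00062519]
 [  0.           0.           1.        ]] [-0.14413276  0.          0.          0.          0.        ]
top [[-0.02379885 -0.99969925  0.0059175 ]
 [-0.97728695  0.02201768 -0.21077344]
 [ 0.21057976 -0.01079926 -0.97751703]] [-0.11944331  0.56610719  1.35737364] [[401.94475013   0.         275.75805429]
 [  0.         401.94475013 217.32132159]
 [  0.           0.           1.        ]] [-0.03922953  0.          0.          0.          0.        ]
0.1 [0.13773566 0.50620395 0.23081013] [-4.16173221e-01 -3.11357504e+00  1.76507486e-03] [ 0.45011684 -1.01845867 -0.21341185] 0.08558371180219848
```

View pics/top0.png

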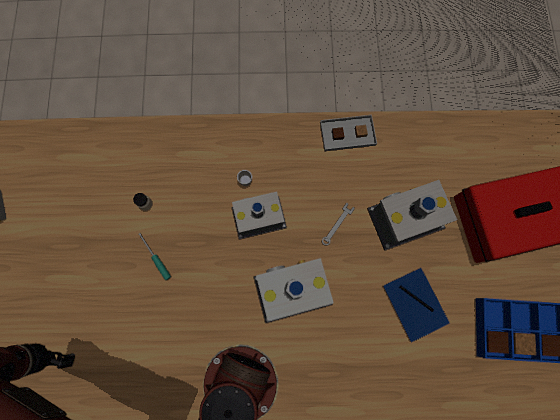

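View pics/scene0.png

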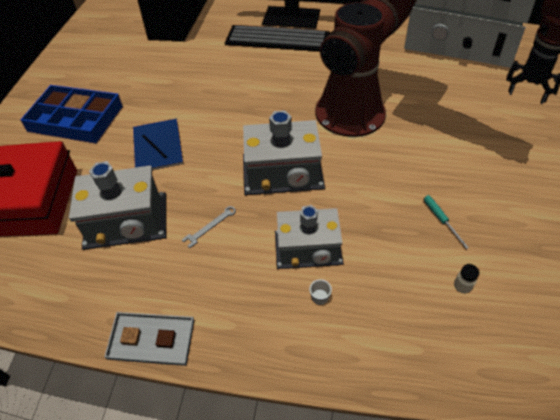

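The top view shows three look-alike housings, centred near (258,210), (294,289) and (424,206). The smallest is at (258,210), with the crucible behind it at (245,178). In the scene view it is at (309,235). The screwdriver, jar and wrench are well clear of it.

```bash
cat > h.py <<'E'
from cell import *
import cv2,numpy as np
from scipy.spatial.transform import Rotation as Ro
def und(c,p): return cv2.undistortPoints(np.array(p,float).reshape(-1,1,2),c["intrinsics"],c["D"]).reshape(-1,2)
def ray(c,p):
    d=np.c_[und(c,p),np.ones(len(und(c,p)))]@c["R"]; return -c["R"].T@c["t"],d
def plane(c,p,z):
    o,d=ray(c,p); return o+d*((z-o[2])/d[:,2])[:,None]
def tri(c1,p1,c2,p2):
    P=[np.c_[c["R"],c["t"]] for c in(c1,c2)]
    X=cv2.triangulatePoints(P[0],P[1],und(c1,p1).T,und(c2,p2).T); return (X[:3]/X[3]).T
def blobs(c,lo,hi,box,amin=8):
    x0,y0,x1,y1=box; hsv=cv2.cvtColor(c["frame"],cv2.COLOR_RGB2HSV)[y0:y1,x0:x1]
    n,_,st,ce=cv2.connectedComponentsWithStats(cv2.inRange(hsv,lo,hi))
    return [(ce[i]+[x0,y0],st[i,4]) for i in range(1,n) if st[i,4]>=amin]
YEL=((20,110,90),(35,255,255)); BLU=((100,120,50),(125,255,255))
def down(yaw): # tool z down, tool y at angle yaw in world xy
    y=np.array([np.cos(yaw),np.sin(yaw),0]); z=np.array([0,0,-1.]); return Ro.from_matrix(np.c_[np.cross(y,z),y,z]).as_rotvec()
E
python3 - <<'E'
from h import *
s=np.load('pics/scene0.npz');t=np.load('pics/top0.npz')
s=dict(s);t=dict(t)
for n,c,b in(("s",s,(268,195,350,272)),("t",t,(225,185,292,240))):
    for k in(YEL,BLU): print(n,blobs(c,*k,b))
for n,b in(("big1",(250,250,340,330)),("big2",(365,170,460,250))): print(n,[plane(t,[p],.11) for p,a in blobs(t,*YEL,b)])
E
```

```text
s [(array([331.26470588, 225.11764706]), np.int32(68)), (array([285.09859155, 227.95774648]), np.int32(71))]
s [(array([308.68115942, 211.49275362]), np.int32(69))]
t [(array([274.5       , 207.29166667]), np.int32(48)), (array([240.42857143, 215.32653061]), np.int32(49))]
t [(array([257.        , 206.55172414]), np.int32(58))]
big1 [array([[ 0.33123285, -0.26803733,  0.11      ]]), array([[ 0.29162139, -0.10630675,  0.11      ]])]
big2 [array([[ 0.59490602, -0.70545521,  0.11      ]]), array([[ 0.5434323 , -0.54482533,  0.11      ]])]
```

Run:
```python
from h import *
s=dict(np.load('pics/scene0.npz'));t=dict(np.load('pics/top0.npz'))
X=tri(s,[[331.26,225.12],[285.1,227.96],[308.68,211.49]],t,[[240.43,215.33],[274.5,207.29],[257,206.55]])
print(X, np.linalg.norm(X[0]-X[1]),(X[0]+X[1])/2)
for z in(.1,): print(plane(s,[[331.26,225.12],[285.1,227.96]],z),plane(t,[[240.43,215.33],[274.5,207.29]],z))
print(plane(t,[[257,206.55]],.164),plane(s,[[308.68,211.49]],.164))
d=X[0]-X[1];yaw=np.arctan2(d[1],d[0]);print(np.degrees(yaw))
B=X[2]; print(np.hypot(*B[:2]))
for z in (.3,.25,.13,.1):
  for dy in (0,.5,1,-.5,-1,-2,2,1.57): 
    q=solve_ik([B[0],B[1],z],down(dy)); print(z,dy,None if q is None else np.round(q,2))
```

```text
[[ 0.56393944 -0.01239887  0.10271969]
 [ 0.58965791 -0.12929123  0.10258919]
 [ 0.57762349 -0.07108237  0.16768707]] 0.11968825773707888 [ 0.57679868 -0.07084505  0.10265444]
[[ 0.56214465 -0.01355649  0.1       ]
 [ 0.5879361  -0.13036904  0.1       ]] [[ 0.56443793 -0.0110819   0.1       ]
 [ 0.59017658 -0.12859981  0.1       ]]
[[ 0.57849151 -0.07066913  0.164     ]] [[ 0.57486927 -0.07167935  0.164     ]]
102.40842763775817
0.5819807589784195
0.3 0 [-0.25  0.38  0.15  1.34  0.    1.32]
0.3 0.5 [-0.25  0.38  0.15  1.34  0.    0.82]
0.3 1 [-0.25  0.38  0.15  1.34  0.    0.32]
0.3 -0.5 [-0.25  0.38  0.15  1.34  0.    1.82]
0.3 -1 [-0.25  0.38  0.15  1.34 -0.    2.32]
0.3 -2 [-0.25  0.38  0.15  1.34  0.   -2.96]
0.3 2 [-0.25  0.38  0.15  1.34  0.   -0.68]
0.3 1.57 [-0.25  0.38  0.15  1.34  0.   -0.25]
0.25 0 [-0.25  0.39  0.04  1.22  0.    1.32]
0.25 0.5 [-0.25  0.39  0.04  1.22  0.    0.82]
0.25 1 [-0.25  0.39  0.04  1.22  0.    0.32]
0.25 -0.5 [-0.25  0.39  0.04  1.22  0.    1.82]
0.25 -1 [-0.25  0.39  0.04  1.22 -0.    2.32]
0.25 -2 [-0.25  0.39  0.04  1.22  0.   -2.96]
0.25 2 [-0.25  0.39  0.04  1.22  0.   -0.68]
0.25 1.57 [-0.25  0.39  0.04  1.22  0.   -0.25]
0.13 0 [-0.25  0.47 -0.16  0.94  0.    1.32]
0.13 0.5 [-0.25  0.47 -0.16  0.94  0.    0.82]
0.13 1 [-0.25  0.47 -0.16  0.94  0.    0.32]
0.13 -0.5 [-0.25  0.47 -0.16  0.94  0.    1.82]
0.13 -1 [-0.25  0.47 -0.16  0.94 -0.    2.32]
0.13 -2 [-0.25  0.47 -0.16  0.94  0.   -2.96]
0.13 2 [-0.25  0.47 -0.16  0.94  0.   -0.68]
0.13 1.57 [-0.25  0.47 -0.16  0.94  0.   -0.25]
0.1 0 [-0.25  0.5  -0.2   0.87  0.    1.32]
0.1 0.5 [-0.25  0.5  -0.2   0.87  0.    0.82]
0.1 1 [-0.25  0.5  -0.2   0.87  0.    0.32]
0.1 -0.5 [-0.25  0.5  -0.2   0.87  0.    1.82]
0.1 -1 [-0.25  0.5  -0.2   0.87 -0.    2.32]
0.1 -2 [-0.25  0.5  -0.2   0.87  0.   -2.96]
0.1 2 [-0.25  0.5  -0.2   0.87  0.   -0.68]
0.1 1.57 [-0.25  0.5  -0.2   0.87  0.   -0.25]
```

The pads are 119.7 mm apart (120 given) and 102.6 mm high, and the bolt top is at about 166 mm, so this is the right housing with its centre near (0.577,-0.071). I'll press the lid next. I'll do it slightly outboard of the disc centre so the gripper body clears the bolt head.

Run:
```python
from h import *
C=np.array([.577,-.071]); u=np.array([np.cos(np.radians(102.4)),np.sin(np.radians(102.4))])
p=C+.067*u; R=down(np.radians(12.4))
goto([*p,.25],R); grip(0.0,40); 
goto([*p,.13],R); dwell(.3)
s=sense(); f0=s["wrist_force"]; print(s["time_s"],s["ee_pos"],f0,s["grip_width"])
r=movel([*p,.084],speed=.015,threshold=30); s=sense()
print(r,s["time_s"],s["ee_pos"],s["wrist_force"]-f0)
dwell(.3); s=sense(); print(s["ee_pos"],s["wrist_force"]-f0)
movel([*p,.13],speed=.1); movel([*p,.26],speed=.25)
c=camera("wrist"); cv2.imwrite('pics/w1.png',c["frame"][:,:,::-1]); np.savez('pics/w1.npz',**c)
q=C-np.array([0.,0.])
goto([*C,.30],down(np.radians(12.4))); grip(.085)
c=camera("wrist"); cv2.imwrite('pics/w2.png',c["frame"][:,:,::-1]); np.savez('pics/w2.npz',**c); print(sense()["time_s"],sense()["ee_pos"])
```

```text
4.0833 [ 0.56364933 -0.00569131  0.13145417] [-0.60389024  0.30886913 -0.23349727] -9.688090978162515e-05
True 6.375 [ 0.56265095 -0.00555804  0.09204933] [-0.7198823   0.21181463  8.43338952]
[ 0.56264948 -0.00557184  0.09203153] [-0.69947472 -0.23192255  7.37168469]
9.1667 [ 0.57702067 -0.07102007  0.30003584]
```

View pics/w2.png

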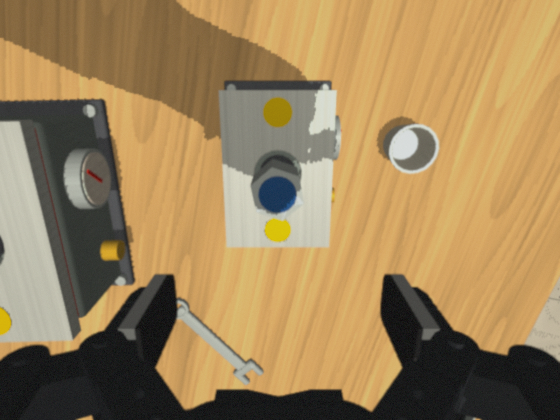

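TCP stopped at z=0.0920 under 30 N, so the lid is home. The wrist view shows the bolt with its blue dot at (277,195) and yellow discs at (277,112) and (277,230). I'll crop the head to get the hex orientation.

Run:
```python
from h import *
c=dict(np.load('pics/w2.npz'))
t=camera("top"); s=camera("scene")
im=c["frame"][140:225,232:322]
cv2.imwrite('pics/w2c.png',cv2.resize(im,None,fx=7,fy=7,interpolation=cv2.INTER_CUBIC)[:,:,::-1])
b=blobs(c,*BLU,(230,140,325,230)); print(b, plane(c,[b[0][0]],.164)); y=blobs(c,*YEL,(250,90,310,250),40); print(y,[plane(c,[p],.092) for p,_ in y])
print(c["R"],-c["R"].T@c["t"])
```

```text
[(array([276.94964753, 194.1490433 ]), np.int32(993))] [[ 0.57624813 -0.07304236  0.164     ]]
[(array([277.17073171, 111.83644189]), np.int32(697)), (array([277.17453799, 229.77412731]), np.int32(487))] [array([[ 0.56323936, -0.01414289,  0.092     ]]), array([[ 0.5890925 , -0.13229917,  0.092     ]])]
[[ 9.76656066e-01  2.14807417e-01 -8.37574963e-04]
 [ 2.04101154e-01 -9.26748522e-01  3.15404337e-01]
 [ 6.69749696e-02 -3.08212510e-01 -9.48957008e-01]] [0.55989078 0.00803259 0.44338107]
```

View pics/w2c.png

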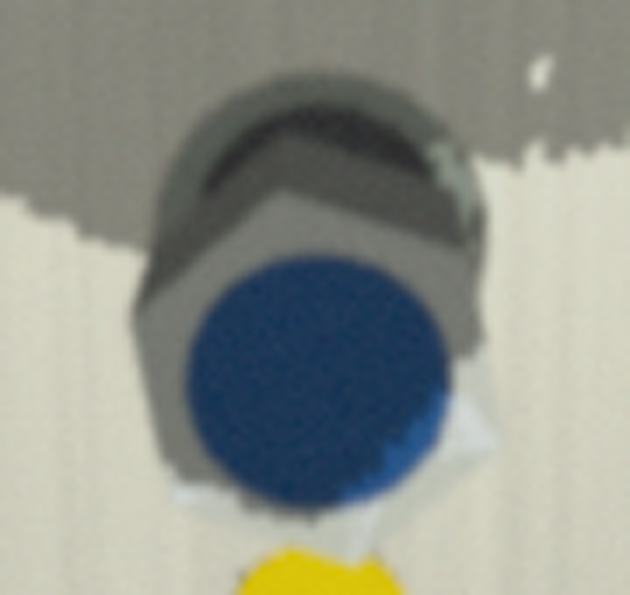

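The crop shows hex corners at about (283,190), (140,318), (165,465), (470,258), (493,440) and (355,555), in 7x crop pixels. The blue dot is centred at (318,382).

Run:
```python
from h import *
c=dict(np.load('pics/w2.npz'))
k=np.array([[283,190],[140,318],[165,465],[355,555],[493,440],[470,258],[318,382]])/7.+[232,140]-.43
X=plane(c,k,.1645)[:,:2]; d=X[:6]-X[6]; print(np.linalg.norm(d,axis=1),X[:6].mean(0),X[6])
a=np.degrees(np.arctan2(d[:,1],d[:,0])); print(a, a%60)
m=np.degrees(np.angle(np.exp(6j*np.radians(a)).sum()))/6; print("corner",m%60,"flat",(m+30)%60)
```

```text
[0.02300375 0.02187987 0.02065101 0.02186754 0.02165481 0.02281276] [ 0.57599628 -0.07183841] [ 0.57625632 -0.07288241]
[ 112.25488066  171.86576981 -138.11636843  -66.068971     -6.6491307
   52.75464826] [52.25488066 51.86576981 41.88363157 53.931029   53.3508693  52.75464826]
corner 51.233840460575735 flat 21.233840460575735
```

```bash
cat >> h.py <<'E'
AX=np.array([.5768,-.0718])
def boltz(c=None,name=None):
    c=c or camera("wrist")
    if name: cv2.imwrite(name,c["frame"][:,:,::-1])
    b=sorted(blobs(c,*BLU,(180,60,400,420),150),key=lambda e:-e[1])
    if not b: return None
    o,d=ray(c,[b[0][0]]); d=d[0]; k=np.dot(AX-o[:2],d[:2])/np.dot(d[:2],d[:2])
    return np.round(b[0][0],1),int(b[0][1]),round(o[2]+k*d[2],4)
E
python3 - <<'E'
from h import *
print(boltz())
R=down(np.radians(82)); goto([*AX,.25],R); print(boltz())
grip(.062,20); print(sense()["grip_width"])
f0=sense()["wrist_force"]; r=movel([*AX,.125],speed=.08,threshold=12); 
s=sense(); print(r,s["time_s"],s["ee_pos"],s["wrist_force"]-f0,s["qpos"]); print(boltz())
grip(.045,20); s=sense(); print(s["grip_width"],s["gripper_force"],s["wrist_force"]-f0); print(boltz(name='pics/w3.png'))
E
```

```text
(array([276.9, 194.2]), 993, np.float64(0.1679))
(array([277.2, 212.2]), 1425, np.float64(0.1637))
0.061848238781887506
False 12.5583 [ 0.57707686 -0.07189457  0.1254101 ] [ 0.31711715 -1.49629327 -0.1511571 ] [-2.49616152e-01  4.72634677e-01 -1.69593790e-01  9.27844459e-01
 -3.05519993e-05 -1.09970585e-01]
(array([276.1, 331.2]), 5194, np.float64(0.1645))
0.04501507504598146 0.0 [-0.60463503 -0.70456641 -0.82699197]
(array([276. , 332.6]), 5212, np.float64(0.1645))
```

View pics/w3.png

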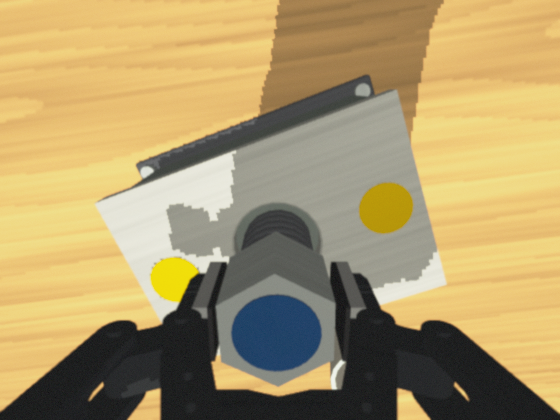

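The jaws straddle the hex with its flats parallel to them. The dot is fully visible at (276,332) and no red gasket shows. I'll turn backward in steps and watch the dot height.

Run:
```python
from h import *
q0=np.array(sense()["qpos"]); z0=boltz()[2]
for i in range(1,22):
    q=q0.copy(); q[5]-=.12*i; move_j(q); b=boltz(); s=sense(); print(round(.12*i,2),b,round(s["time_s"],2),np.round(s["wrist_torque"][2],3),flush=True)
    if b and b[2]<z0-.004: break
dwell(.3); print(boltz(name='pics/w4.png'))
```

```text
0.12 (array([276.3, 332.5]), 5209, np.float64(0.1644)) 13.32 -0.066
0.24 (array([276.7, 332.1]), 5223, np.float64(0.1643)) 13.62 -0.008
0.36 (array([277.8, 332.3]), 5234, np.float64(0.1642)) 13.92 -0.086
0.48 (array([277.7, 330.6]), 5254, np.float64(0.1643)) 14.22 -0.012
0.6 (array([278. , 330.7]), 5254, np.float64(0.1643)) 14.52 0.048
0.72 (array([278.2, 331. ]), 5267, np.float64(0.1643)) 14.82 0.039
0.84 (array([278.3, 331.1]), 5261, np.float64(0.1642)) 15.12 0.063
0.96 (array([278.3, 331.4]), 5271, np.float64(0.1641)) 15.42 0.011
1.08 (array([278.3, 331.9]), 5243, np.float64(0.1635)) 15.72 0.05
1.2 (array([278.4, 331.9]), 5248, np.float64(0.1636)) 16.02 0.023
1.32 (array([278.4, 331.9]), 5242, np.float64(0.1637)) 16.32 -0.003
1.44 (array([278.5, 332. ]), 5241, np.float64(0.1638)) 16.62 0.017
1.56 (array([278.6, 331.9]), 5234, np.float64(0.1637)) 16.92 0.005
1.68 (array([278.8, 321.3]), 4798, np.float64(0.1577)) 17.22 -0.008
(array([279. , 321.1]), 4804, np.float64(0.1577))
```

View pics/w4.png

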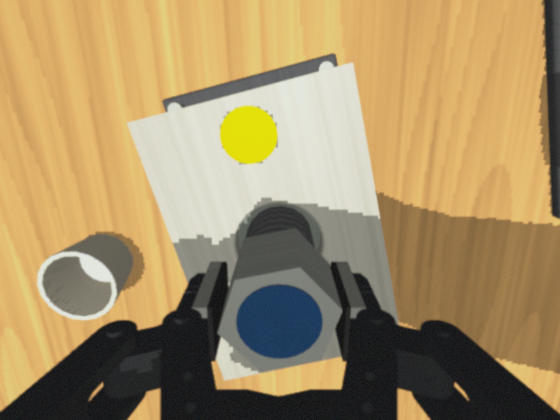

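The dot has dropped about 6–7 mm, from row 332 to 321, so the thread drop happened between 1.56 and 1.68 rad of jaw angle. Now I'll turn forward in two loose strokes, re-gripping half a turn back in between.

Run:
```python
from h import *
q=np.array(sense()["qpos"]); d=q[5]+.30; print("drop j6",d)
def to(a,step=.75):
    global q
    n=int(np.ceil(abs(a-q[5])/step)); 
    for v in np.linspace(q[5],a,n+1)[1:]:
        q=q.copy(); q[5]=v; move_j(q); s=sense(); print(round(v,2),boltz(),round(s["time_s"],2),np.round(s["wrist_force"],1),np.round(s["wrist_torque"][2],2),flush=True)
to(2.45)
grip(.064); to(2.15-np.pi,1.7)
p=sense()["ee_pos"]; movel([AX[0],AX[1],.113],speed=.05); q=np.r_[np.array(sense()["qpos"])[:5],q[5]]
grip(.045); print(boltz(name='pics/w5.png')[2], sense()["grip_width"])
np.save('pics/drop.npy',d)
```

```text
drop j6 -1.488953882056804
-1.08 (array([278.7, 319.6]), 4780, np.float64(0.1573)) 18.28 [ 0.2  2.1 -0.6] -0.01
-0.38 (array([278.1, 319.8]), 4732, np.float64(0.1571)) 19.04 [ 0.9 -2.6 -3. ] -0.0
0.33 (array([277.3, 321.7]), 4654, np.float64(0.1571)) 19.8 [-2.4 -3.7 -1.6] 0.05
1.04 (array([277.8, 321. ]), 4571, np.float64(0.157)) 20.56 [-3.2 -1.3 -1.8] 0.01
1.74 (array([278.3, 319.2]), 4499, np.float64(0.1566)) 21.32 [-1.   0.2 -2.3] 0.0
2.45 (array([278.8, 316.9]), 4452, np.float64(0.1555)) 22.07 [ 1.2 -3.1 -3.7] 0.05
1.3 (array([277.9, 316.8]), 4461, np.float64(0.1553)) 23.52 [-0.4  0.   0.7] -0.02
0.16 (array([276.3, 315.2]), 4487, np.float64(0.1539)) 24.63 [ 0.7  0.4 -0. ] 0.03
-0.99 (array([277.3, 313.4]), 4501, np.float64(0.1527)) 25.75 [-0.3  0.  -0.2] -0.02
0.1529 0.04504922879231071
```

View pics/w5.png

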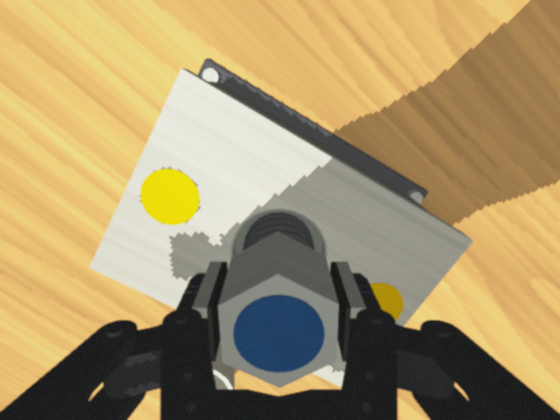

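The bolt sank 4.6 mm over 3.64 rad, which matches the 8 mm lead, and the jaws are aligned with the hex flats again. Now the last stroke, then the squeeze.

Run:
```python
from h import *
T=float(np.load('pics/drop.npy'))+np.pi; q=np.array(sense()["qpos"])
for v in [*np.linspace(q[5],T+.30,5)[1:],T]:
    q=q.copy(); q[5]=v; move_j(q); s=sense(); print(round(v,2),boltz(),round(s["time_s"],2),np.round(s["wrist_force"],1),flush=True)
grip(.03,30); dwell(.5); s=sense(); print(s["grip_width"],s["gripper_force"],s["wrist_force"],s["wrist_torque"],s["time_s"],s["qpos"][5],s["ee_pos"]); print(boltz(name='pics/w6.png'))
t=camera("scene"); cv2.imwrite('pics/s6.png',cv2.resize(t["frame"][150:320,220:500],None,fx=2.8,fy=2.8,interpolation=cv2.INTER_CUBIC)[:,:,::-1])
```

```text
-0.26 (array([277.8, 333.8]), 5295, np.float64(0.1532)) 27.3 [ 1.1 -5.  -2.2]
0.48 (array([276.7, 336.1]), 5196, np.float64(0.1531)) 28.08 [-3.6 -3.5 -2.5]
1.22 (array([277.1, 334.9]), 5085, np.float64(0.1529)) 28.87 [-3.8  0.1 -2.9]
1.95 (array([278. , 333.2]), 4992, np.float64(0.1523)) 29.65 [-2.9  0.5 -2.3]
1.65 (array([274.6, 331.3]), 4955, np.float64(0.152)) 30.09 [-0.2  0.7  0.2]
0.03966404707713494 30.797565042013844 [-3.82259653  1.63667876  4.9949524 ] [0.33034751 0.62843145 0.00378027] 30.8583 1.6550668116737557 [ 0.57656048 -0.07150552  0.11357438]
(array([278.3, 330.9]), 4944, np.float64(0.1517))
```

View pics/w6.png

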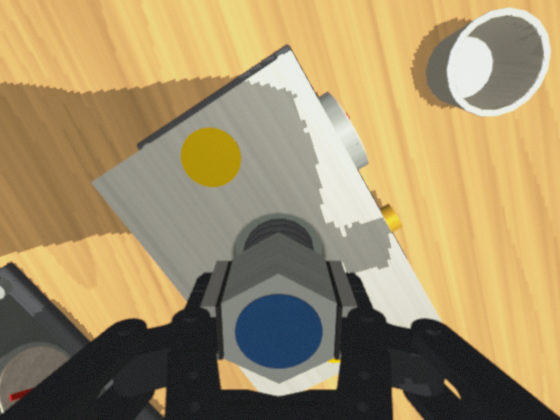

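View pics/s6.png

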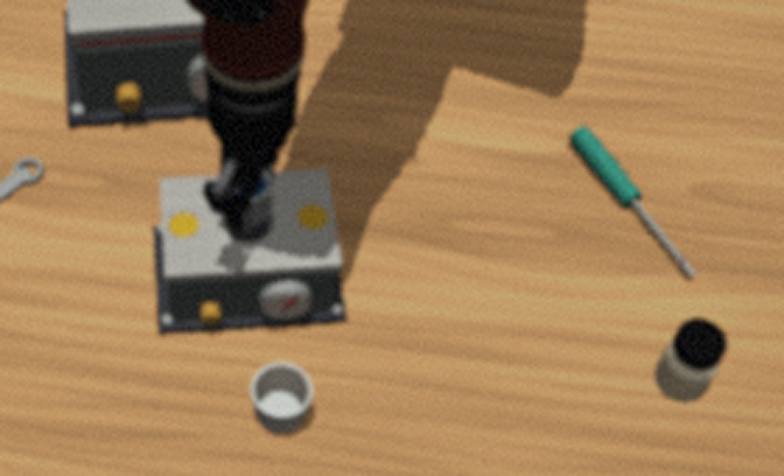

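The wrist view shows the hex squeezed squarely in the jaws (opening 39.7 mm, 31 N), with the dot at (278,331). The scene crop shows the lid home with no gasket showing, and the crucible, jar, screwdriver and wrench undisturbed.

```bash
python3 -c "
from cell import *
print(close_job())"
```

```text
the job is handed in; nothing more can be done
None
```

The job is handed in at about 31 s of the 72 s allowed: the lid is pressed home, the bolt was turned back until it dropped and then forward about one full turn, and its head is still held in the gripper.

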